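# Shim the low foot of a bench lathe

### The job

The small bench lathe stands too low at its overhanging end. Hold the pry bar, lever that end up over the fulcrum block with it, let the heavy bar keep it up, and slip the brass shim under the raised near foot from the side, square to the lathe, until the whole foot is over the plate. Then take the bar out so that the foot stands on the shim, lay the bar down flat on the bench away from the lathe and the fulcrum, and do not touch the lathe with the robot, shift it along the bench or disturb the other things.

Things in the scene. Friction and masses are not known exactly. Their poses are not given: they have to be found in the camera images.
- lathe: Small steel lathe, loose, 1.3-2 kg (lengths in mm). Origin: centre of the near foot's underside; z up. Beam 36 wide, 30 high, underside 26 up, from y = -40 (free end; bar goes under it from -y) to +205. Dark feet: near 50 (x) x 18 (y), far 80 x 24 at y = +165, about which it tips. Headstock y = 112 to 232, up to 119 high. Do not push it.
- fulcrum: Dark steel block fixed to the bench off the lathe's free end, 54 (x) x 30 (y) mm. Round ridge (radius 4 mm) along x, top 25 above the bench, between two cheeks 36 high, 30 apart: the bar lies on the ridge between them. Origin: on the bench under the ridge's middle; y points to the lathe, parallel to the lathe's y. Ridge 24 to 30 from the beam's end.
- bar: Steel pry bar, loose, 640 g, 250 mm long (lengths in mm), underside flat. Dip the tip about 0.43 rad to go over the ridge and under the beam. Square handle 24 x 24 from y = -83 to 27, shank 16 wide, 8 thick (6 over the last 22), tip at y = 167. Origin: on the underside about at the balance point; z up. With the tip 18 under the beam and the handle end down on the bench (tip up about 0.12 rad), its weight holds the near foot about 9 up.
- bar_tip (a point): Middle of the lower edge of the bar's tip.
- bar_end (a point): Middle of the lower edge of the handle's rear end.
- shim: Brass shim, loose, 120 g: plate 90 (x) x 36 (y) x 5 mm thick, x = -55 to 35, with an upright tab 10 (x) x 24 (y), centred at x = -50, top 35 above the bench. The +x end goes in first. Origin: on the underside, at the point meant for the middle of the near foot; z up. Grip the tab or push it.
- tin: Bystander: round aluminium tin, 60 mm across, 30 high; origin under its centre.
- stump: Bystander: stepped round steel stump, 52 mm across, 38 high; origin under its centre.
- oiler: Bystander: round wooden oiler stand with a brass cone, 44 mm across, 66 high; origin under its centre.
Things that resemble listed ones, but are neither listed nor needed, are in the scene too. Leave any purple look-alike of the shim alone. Leave any orange look-alike of the fulcrum alone.

How it is judged:
By the outcome, as a careful person would: the job done as asked, in the order asked, and still so for the second after the job is handed in, with the robot touching nothing.
It also fails if it takes over 70 s, if anything falls off the work surface, if the arm or the gripper's body presses on something with over 40 N, if the wrist force passes 120 N, or if a joint passes its speed limit or range.

### The arm

A 7-joint arm with a two-finger parallel gripper is mounted at the origin on the work surface. World frame = base frame: x ahead of the robot, y to its left, z up, the work surface at z = 0. Lengths are in m, angles in rad, forces in N, time in s.
With the tool pointing down it reaches from about 0.425 to 0.925 m from the base axis. Payload 6.8 kg.
Tool frame: the origin (TCP) lies midway between the tips of the shut fingers; the grasp point (between the pads) lies 19 mm behind it; x points along the fingers, y is the direction in which the jaws open and shut, and the axes are right-handed (so a half turn about x gives the same grasp; the last joint's range is limited). The gripper opens to 88 mm and grips with 3 to 60 N. Pads are 20 mm wide; open, the fingers measure 115 mm over their backs; the gripper's body (75 mm by 178 mm) begins 61 mm behind the grasp point.
Start: joints at [-1.353, 0.477, 0.022, 1.555, -0.011, 1.109, -0.083], TCP at [0.216, 0.64, 0.223] pointing down, gripper open.
Joint ranges: [-2.96, 2.96], [-0.34, 2.1], [-1.41, 1.46], [0.24, 2.44], [-1.37, 4.51], [0.17, 1.92], [-2.96, 2.96]. Speed limits (rad/s): [2.39, 2.39, 3.14, 3.14, 3.14, 3.14, 3.14].

### API

Orientations are given as a 3x3 rotation matrix whose columns are the frame's x, y, z axes.
In Python, from workcell import ctrl gives the robot as it stands. The module is installed in compiled form; this text tells all that it offers. Calls block until the motion is done:
- ctrl.movep(position, orientation): joint-space move of the TCP to a pose.
- ctrl.move_linear(position, frame=None, v=0.15, contact_N=None): straight line of the TCP; frame=None keeps the orientation; v is the mean speed in m/s. With contact_N (N) it stops when the force on the tool has changed by that much, and returns True; else False.
- ctrl.move_joints(angles): joint-space move.
- ctrl.set_gripper(opening, grasp_force=None): finger opening in m; grasp_force is the grip in N (None keeps the last); returns when the fingers have stopped.
- ctrl.wait(seconds).
- ctrl.ik(position, orientation): joint angles nearest the present ones, or None.
- ctrl.get_obs(): the state.
- ctrl.read_camera(name): name is "scene" or "top" or "wrist"; returns (picture, depth): 400x640x3 uint8, red, green, blue; 400x640 float32, m along the optical axis (not along the pixel's ray), 0 where there is no reading.
- ctrl.camera_info(name): a dict with "K" (3x3 intrinsics, pixels), "rvec" (rotation vector, rad) and "tvec" (3), from world to camera coordinates, as OpenCV has them; the wrist camera has in their place "hand_eye" (4x4, takes a point from camera to tool coordinates, whose origin is the TCP and whose axes are the tool frame's). Camera axes: x right, y down, z forward; pixel columns grow to the right and rows downward; lengths in m; the calibration is good to about 2 mm. A picture is of the moment at which its call begins: read the wrist's pose just before it. camera_info takes no time and is no camera call.
A pose or a line that the arm cannot do raises ctrl.MotionError and nothing moves.
- ctrl.hand_in(): hands the job in, once; it reports no verdict.
The state is a dict: "t": time; "qpos": joint angles; "qvel": joint speeds; "joint_torque": joint torques, N m; "eef_pos": TCP position; "orientation": TCP orientation; "ft_force": force on the tool from outside, world axes, zero at the start; "wrist_torque": the same for the moment, N m; "gripper_width": finger opening in m.
Only numpy, scipy, OpenCV 4.12 (cv2) and the standard library are available. Lean on these libraries where they do the work, as an engineer would, in place of code of your own. Each camera call takes 0.05 s, during which the arm holds its last target.

## Working session

There is one attempt and no reset: what is moved stays moved. The work goes in short steps, each a Python script; the robot and the scene stay as the last script left them, time stands still between calls to the robot, and variables do not carry over. Pictures are saved under pics/ and viewed, and the job is handed in when it is done.

```bash
mkdir -p pics; ls; cat > h.py <<'E'
import numpy as np, cv2
from workcell import ctrl
def cam(name):
    i=ctrl.camera_info(name); K=np.array(i['K'],float)
    if 'rvec' in i:
        R=cv2.Rodrigues(np.array(i['rvec'],float))[0]; t=np.array(i['tvec'],float).ravel()
        return K,R.T,-R.T@t
    o=ctrl.get_obs(); H=np.array(i['hand_eye']); Rw=np.array(o['orientation']); p=np.array(o['eef_pos'])
    return K,Rw@H[:3,:3],Rw@H[:3,3]+p
def shot(name,fn=None):
    c=cam(name); im,d=ctrl.read_camera(name)
    if fn: cv2.imwrite('pics/'+fn+'.png',im[:,:,::-1])
    np.savez('pics/'+(fn or 'x')+'.npz',im=im,d=d,K=c[0],R=c[1],t=c[2])
    return im,d,c
def load(fn):
    z=np.load('pics/'+fn+'.npz'); return z['im'],z['d'],(z['K'],z['R'],z['t'])
def cloud(d,c):
    K,R,t=c; v,u=np.mgrid[0:d.shape[0],0:d.shape[1]]
    P=np.stack([(u-K[0,2])/K[0,0]*d,(v-K[1,2])/K[1,1]*d,d],-1)
    return P@R.T+t
def onplane(uv,z,c):
    K,R,t=c; r=R@np.array([(uv[0]-K[0,2])/K[0,0],(uv[1]-K[1,2])/K[1,1],1]); return t+r*(z-t[2])/r[2]
def proj(P,c):
    K,R,t=c; q=(np.atleast_2d(P)-t)@R; return np.c_[q[:,0]/q[:,2]*K[0,0]+K[0,2],q[:,1]/q[:,2]*K[1,1]+K[1,2]]
def crop(fn,u0,v0,u1,v1,s,out):
    im=cv2.imread('pics/'+fn+'.png')[v0:v1,u0:u1]; cv2.imwrite('pics/'+out+'.png',cv2.resize(im,None,fx=s,fy=s,interpolation=cv2.INTER_CUBIC))
E
python3 - <<'E'
from h import *
for n in ['scene','top','wrist']:
    im,d,c=shot(n,n+'0'); print(n,c[0].tolist(),c[1].round(3).tolist(),c[2].round(3))
print(ctrl.get_obs())
E
```

```text
pics
scene [[442.30828407981454, 0.0, 324.0360689989831], [0.0, 442.30828407981454, 204.69692967673632], [0.0, 0.0, 1.0]] [[0.784, 0.478, -0.396], [0.62, -0.608, 0.495], [-0.004, -0.634, -0.773]] [ 1.006 -0.614  0.9  ]
top [[420.164759388519, 0.0, 317.10080061878506], [0.0, 420.164759388519, 197.4568562417105], [0.0, 0.0, 1.0]] [[0.016, -0.987, 0.159], [-1.0, -0.014, 0.008], [-0.006, -0.159, -0.987]] [ 0.405 -0.089  1.135]
wrist [[328.2642578989539, 0.0, 316.97288977958505], [0.0, 328.2642578989539, 198.32707951725462], [0.0, 0.0, 1.0]] [[0.32, 0.904, 0.284], [0.948, -0.304, -0.097], [-0.002, 0.3, -0.954]] [0.137 0.666 0.383]
{'t': 0.15, 'qpos': array([-1.35310088,  0.47760452,  0.02234169,  1.55616682, -0.01149494,
        1.10929808, -0.08312275]), 'qvel': array([-0.00208283, -0.00353476,  0.00194414, -0.00312396, -0.00025314,
       -0.0016089 ,  0.00022664]), 'joint_torque': array([ 2.02601077e-03, -5.83292341e+01,  1.53616313e+00, -2.72875160e+01,
       -5.42896986e-02,  1.44697589e-02,  8.13418137e-05]), 'eef_pos': array([0.21590368, 0.63907463, 0.22193309]), 'orientation': array([[-3.40267700e-04,  3.20060083e-01,  9.47397186e-01],
       [-1.30505395e-03,  9.47396292e-01, -3.20060249e-01],
       [-9.99999091e-01, -1.34531060e-03,  9.53273161e-05]]), 'ft_force': array([-0.18104855,  0.43570603,  0.27184115]), 'wrist_torque': array([ 0.02761237, -0.01716123,  0.01410001]), 'gripper_width': 0.0877439952547196}
```

View pics/scene0.png

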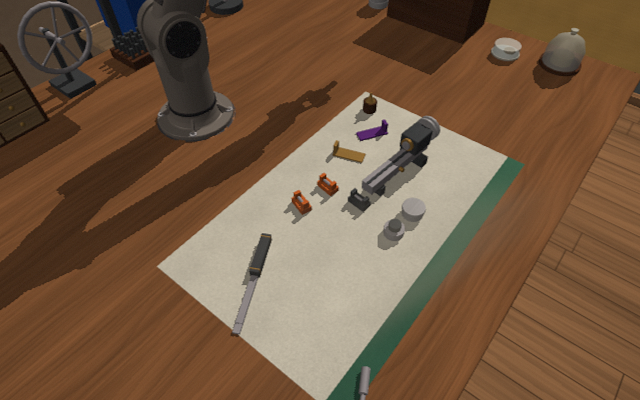

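View pics/top0.png

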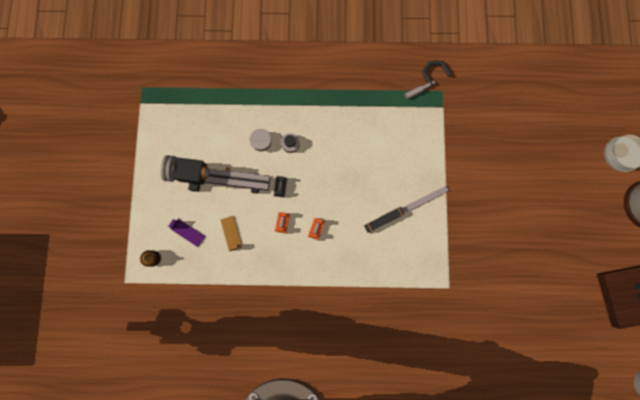

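Scene view: lathe (405,160), dark fulcrum (358,199) at its free end, bar (255,275). The brass plate is at (348,152), with a purple look-alike at (372,131). There are two orange fulcrum look-alikes at (300,202) and (327,184). The listed shim is brass and the listed fulcrum is dark and lines up with the beam, so those two are mine. I'll confirm with enlarged crops.

```bash
python3 - <<'E'
from h import *
crop('top0',120,80,460,290,2.3,'top0c')
crop('scene0',280,80,460,250,4,'scene0c')
im,d,c=load('top0')
P=cloud(d,c)
for n,u,v in [('barhandleend',368,228),('barmid',403,211),('bartip',446,189),('fulc',281,186),('shim',231,233),('purple',187,232),('tin',261,140),('stump',290,142),('oiler',150,258),('lathe end',268,184),('head',185,170),('or1',283,222),('or2',317,229),('table',340,260)]:
    print(n,P[v,u].round(4),onplane((u,v),0,c).round(3))
E
```

```text
barhandleend [ 0.5039 -0.2149  0.0266] [ 0.506 -0.218  0.   ]
barmid [ 0.5511 -0.3088  0.022 ] [ 0.554 -0.313  0.   ]
bartip [ 0.6153 -0.4299  0.0065] [ 0.617 -0.432  0.   ]
fulc [0.6145 0.0188 0.0204] [0.618 0.021 0.   ]
shim [0.4867 0.151  0.006 ] [0.487 0.152 0.   ]
purple [0.4877 0.27   0.0049] [0.488 0.272 0.   ]
tin [0.7392 0.076  0.0309] [0.749 0.081 0.   ]
stump [ 0.7324 -0.0037  0.0384] [ 0.744 -0.001  0.   ]
oiler [0.4164 0.3472 0.0479] [0.417 0.366 0.   ]
lathe end [0.6119 0.0491 0.0599] [0.623 0.057 0.   ]
head [0.6356 0.2527 0.107 ] [0.66  0.288 0.   ]
or1 [0.5169 0.0105 0.0217] [0.519 0.012 0.   ]
or2 [ 0.4992 -0.0803  0.0266] [ 0.501 -0.08   0.   ]
table [ 0.4195 -0.1428  0.0013] [ 0.42  -0.143  0.   ]
```

View pics/top0c.png

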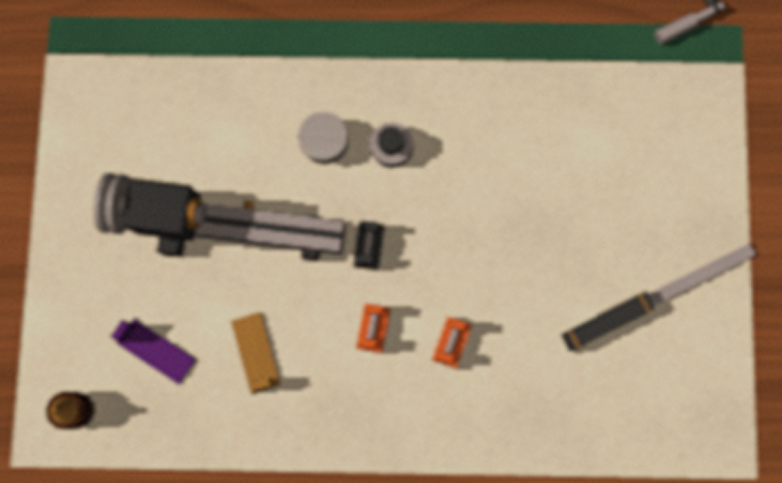

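View pics/scene0c.png

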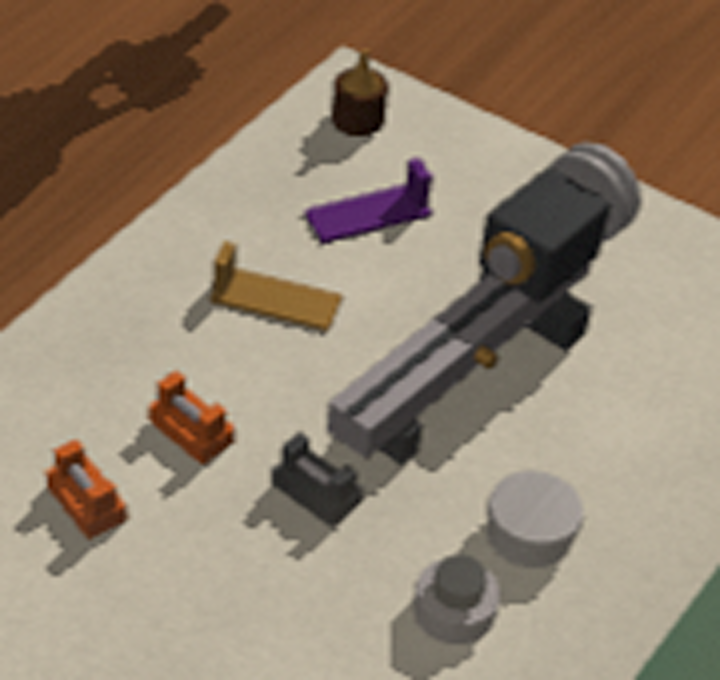

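The crops confirm it. The brass shim is at scene-crop (275,290) with its tab on the robot side. The dark fulcrum, in line with the beam, is at (315,480). Next I'll take wrist-camera close-ups to get the poses.

```bash
python3 - <<'E'
from h import *
R=np.array([[0,0,1],[0,1,0],[-1,0,0]],float)
for p,n in [((0.53,0.08,0.24),'w1'),((0.53,-0.28,0.24),'w2')]:
    ctrl.movep(np.array(p),R); shot('wrist',n)
    print(ctrl.get_obs()['t'],ctrl.get_obs()['qpos'].round(2))
E
```

```text
2.4917 [-0.6   0.24  0.4   1.89 -0.11  1.04  1.41]
3.8917 [-0.08  0.38  0.6   1.75 -0.24  1.08  2.18]
```

View pics/w1.png

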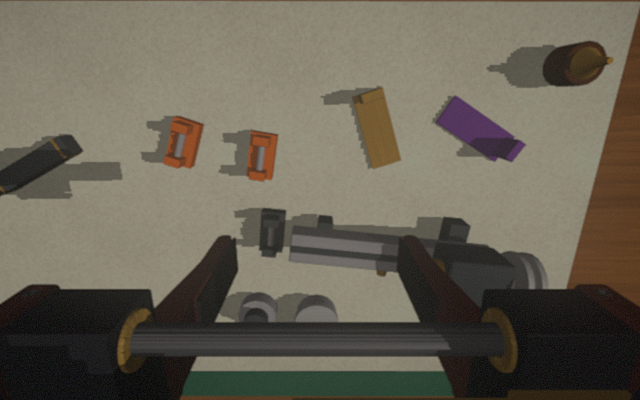

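View pics/w2.png

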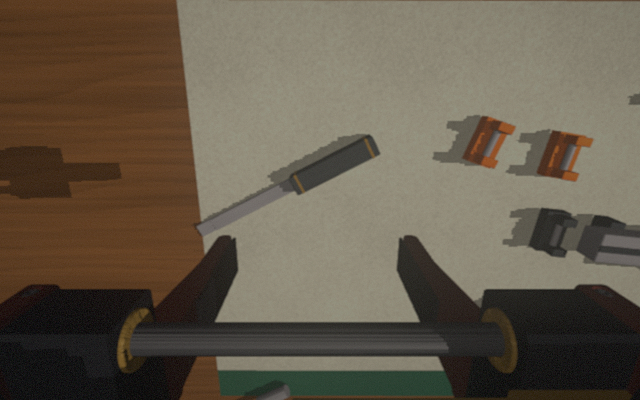

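The wrist views show everything: w1 has the fulcrum (270,232), beam end (292,245), near foot (325,222) and shim (377,127); w2 has the bar from (200,230) to (372,145). I'll enlarge them and use the depth data.

```bash
python3 - <<'E'
from h import *
crop('w1',240,70,440,280,3.6,'w1c'); crop('w2',180,120,400,250,3.6,'w2c')
def ax(P2):
    r=cv2.minAreaRect((P2*1000).astype(np.float32)); return r
for fn,regs in {'w1':{'beamtop':((0.55,-0.0,0.050,.70,.145,.064)),'fulc':(.56,-.02,.03,.66,.04,.042),'shimplate':(.42,.1,.0035,.54,.2,.0085),'tab':(.42,.1,.025,.54,.2,.045)},'w2':{'handle':(.45,-.36,.02,.58,-.18,.03),'shank':(.5,-.46,.0045,.66,-.28,.013)},'top0':{'beamtop':((0.55,-0.0,0.050,.70,.145,.064)),'handle':(.45,-.36,.02,.58,-.18,.03)}}.items():
    im,d,c=load(fn); P=cloud(d,c); m=d>0
    b=P[m&(abs(P[...,2])<.004)]; print(fn,'bench z',np.median(b[:,2]).round(4), b[:,2].std().round(4))
    for n,(x0,y0,z0,x1,y1,z1) in regs.items():
        k=m&(P[...,0]>x0)&(P[...,0]<x1)&(P[...,1]>y0)&(P[...,1]<y1)&(P[...,2]>z0)&(P[...,2]<z1)
        k2=k.astype(np.uint8); nn,l,s,_=cv2.connectedComponentsWithStats(k2)
        if nn<2: print(n,'none');continue
        i=1+np.argmax(s[1:,4]); Q=P[l==i]; r=ax(Q[:,:2])
        print(n,len(Q),'z',np.median(Q[:,2]).round(4),'rect c',np.round(r[0],1),'size',np.round(r[1],1),'ang',round(r[2],1))
E
```

```text
w1 bench z 0.0001 0.0009
beamtop 2404 z 0.0557 rect c [620.9  97.8] size [97.7 36.6] ang 83.5
fulc 134 z 0.0354 rect c [593.1  25.5] size [16.9 10.7] ang 87.0
shimplate 1859 z 0.0046 rect c [485.3 152.4] size [89.9 36.1] ang 18.4
tab 235 z 0.0344 rect c [447.4 139.6] size [10.  23.9] ang 18.5
w2 bench z 0.0 0.0008
handle 1892 z 0.0235 rect c [ 527.1 -258.8] size [ 24.3 109.8] ang 27.7
shank 1312 z 0.0075 rect c [ 585.8 -370.7] size [ 16.4 137.1] ang 27.5
top0 bench z 0.0002 0.0018
beamtop 511 z 0.0563 rect c [623.   97.2] size [98.9 36.5] ang 83.3
handle 360 z 0.0242 rect c [ 528.5 -259.6] size [ 23.7 110. ] ang 27.3
```

View pics/w1c.png

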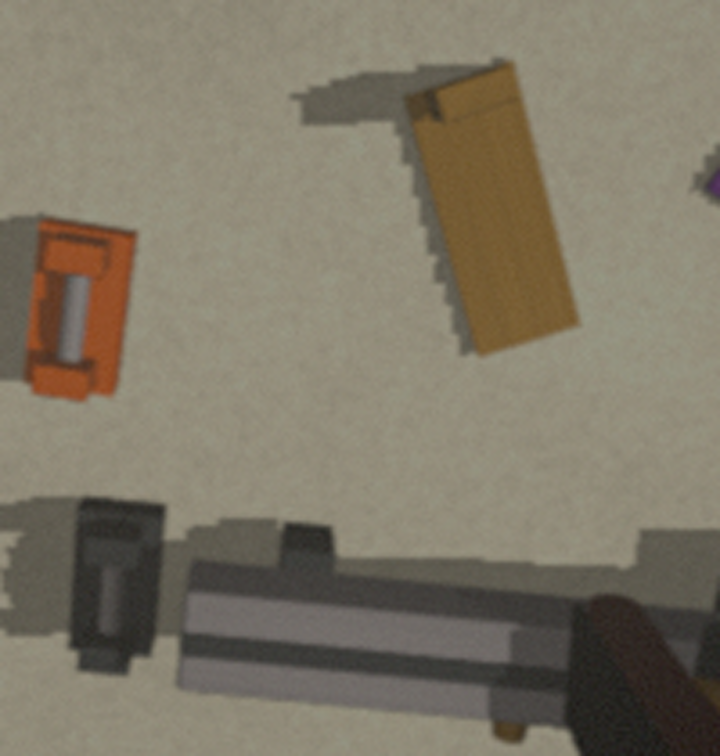

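View pics/w2c.png

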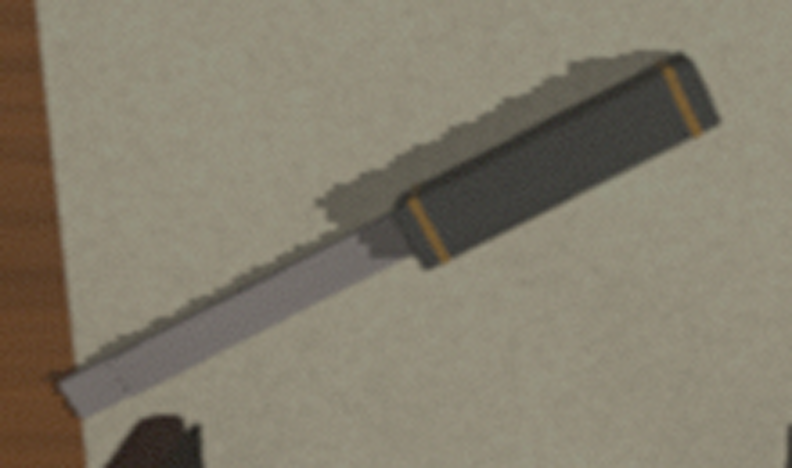

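```bash
python3 - <<'E'
from h import *
for fn in ['w1','w2','top0','scene0']:
    im,d,c=load(fn); P=cloud(d,c); m=d>0
    if fn[0]!='w': print(fn,'bench',np.median(P[m&(abs(P[...,2])<.006)&(P[...,0]>.45)&(P[...,0]<.7)&(abs(P[...,1])<.3)][:,2]).round(4))
    for nm,z0,z1 in [('cheek',.0325,.040),('ridge',.0215,.0275)]:
        k=m&(P[...,0]>.57)&(P[...,0]<.66)&(P[...,1]>-.01)&(P[...,1]<.047)&(P[...,2]>z0)&(P[...,2]<z1)
        nn,l,s,_=cv2.connectedComponentsWithStats(k.astype(np.uint8))
        for i in range(1,nn):
            if s[i,4]>8:
                Q=P[l==i]; r=cv2.minAreaRect((Q[:,:2]*1000).astype(np.float32)); print(fn,nm,s[i,4],np.round(r[0],1),np.round(r[1],1),round(r[2]),'z',np.median(Q[:,2]).round(4))
    k=m&(P[...,0]>.57)&(P[...,0]<.67)&(P[...,1]>0.04)&(P[...,1]<.145)&(P[...,2]>.050)&(P[...,2]<.064)
    Q=P[k]; r=cv2.minAreaRect((Q[:,:2]*1000).astype(np.float32)) if len(Q) else None; print(fn,'beam',r)
    if len(Q):
        A=np.c_[Q[:,:2],np.ones(len(Q))]; print('beam plane',np.linalg.lstsq(A,Q[:,2],rcond=None)[0].round(4))
E
```

```text
w1 cheek 122 [593.1  25.5] [16.9 10.7] 87 z 0.0355
w1 cheek 121 [633.   21.2] [17.4 10.5] 86 z 0.0355
w1 ridge 26 [588.6  25.8] [16.3  1.2] 84 z 0.0245
w1 ridge 146 [619.9  25.4] [19.1 30.6] 72 z 0.0241
w1 beam ((620.9335327148438, 97.81343841552734), (97.73851013183594, 36.64471435546875), 83.49130249023438)
beam plane [ 0.0316 -0.0036  0.0364]
w2 cheek 133 [593.1  24.5] [18.3 10.2] 84 z 0.0353
w2 cheek 130 [632.9  20.1] [19.  10.2] 83 z 0.0352
w2 ridge 216 [612.8  21. ] [16.1 49.8] 84 z 0.0238
w2 beam ((618.6975708007812, 76.13775634765625), (57.411563873291016, 36.286163330078125), 82.98482513427734)
beam plane [0.0175 0.0186 0.0433]
top0 bench 0.0009
top0 cheek 24 [634.6  20.4] [15.8  9.3] 90 z 0.0368
top0 cheek 24 [594.5  24.4] [17.1  9.4] 81 z 0.0357
top0 ridge 27 [619.2  21.7] [12.1 33.6] 73 z 0.0241
top0 beam ((622.9923095703125, 97.1764144897461), (98.91997528076172, 36.49601364135742), 83.26681518554688)
beam plane [ 0.0079 -0.0011  0.0515]
scene0 bench 0.001
scene0 cheek 24 [594.3  26.5] [17.6 10.8] 81 z 0.036
scene0 cheek 26 [634.8  20. ] [17.9  9.6] 78 z 0.0364
scene0 ridge 34 [608.4  21.8] [19.6 28.7] 71 z 0.0247
scene0 beam ((623.2205810546875, 97.44985961914062), (98.28148651123047, 38.66376495361328), 85.06019592285156)
beam plane [-0.0317  0.0094  0.0751]
```

```bash
cat >> h.py <<'E'
Z=np.array([0,0,1.])
FUL=np.array([.6135,.0228,0]); H=np.radians(83.5)
LY=np.array([np.cos(H),np.sin(H),0]); LX=np.array([np.sin(H),-np.cos(H),0])
LO=np.array([.6203,.0890,0])
def barR(head,th):   # tip dipped by th
    d=np.array([np.cos(head),np.sin(head),0]); y=d*np.cos(th)-Z*np.sin(th); z=d*np.sin(th)+Z*np.cos(th)
    return np.stack([np.cross(y,z),y,z],1)
G=np.array([0,-.005,.003])
def tool(O,Rb,s,g=G):
    x=-Rb[:,2]; y=s*Rb[:,0]; return O+Rb@g, np.stack([x,y,np.cross(x,y)],1)
def lever(th,s_tip,d=0.0):
    """bar origin so underside touches ridge (clearance d), tip s_tip (m) beyond ridge contact along bar"""
    Rb=barR(H,th); c=FUL+Z*.021+Rb[:,2]*(.004+d)
    return c+Rb[:,1]*(s_tip-.167),Rb
BH=np.arctan2(-.1119,.0587); BO=np.array([.5401,-.2836,0])
E
python3 - <<'E'
from h import *
for s in (1,-1):
    print('opt',s)
    L=[('pick',BO,barR(BH,0)),('up',BO+Z*.12,barR(BH,0)),('pre',)+lever(.43,-.03,.02),('pre2',)+lever(.43,-.01,.002),('ins',)+lever(.43,.049,.002),('down',)+lever(-.12,.046,0)]
    for n,O,Rb in L:
        p,R=tool(O,Rb,s); q=ctrl.ik(p,R); print(n,p.round(3),None if q is None else np.round(q,2), 'tip',(O+Rb[:,1]*.167).round(3),'end',(O-Rb[:,1]*.083).round(4))
E
```

```text
opt 1
pick [ 0.538 -0.279  0.003] [-0.39  1.16  1.25  1.92 -1.27  1.16 -1.26] tip [ 0.618 -0.431  0.   ] end [ 0.5015 -0.2101  0.    ]
up [ 0.538 -0.279  0.123] [-0.41  0.89  1.27  1.87 -0.95  1.15 -1.45] tip [ 0.618 -0.431  0.12 ] end [ 0.5015 -0.2101  0.12  ]
pre [ 0.594 -0.148  0.13 ] [-0.78  0.78  1.04  1.87 -0.3   0.84  0.19] tip [0.612 0.006 0.055] end [ 0.5858 -0.2201  0.1595]
pre2 [ 0.595 -0.138  0.105] [-0.79  0.82  1.03  1.88 -0.34  0.81  0.19] tip [0.613 0.016 0.031] end [ 0.587  -0.2095  0.1348]
ins [ 0.601 -0.085  0.08 ] [-0.85  0.86  1.    1.87 -0.37  0.82  0.12] tip [0.619 0.07  0.006] end [ 0.5931 -0.1562  0.1102]
down [ 0.599 -0.102  0.013] [-0.36  0.77  0.7   1.89 -0.85  0.83  0.73] tip [0.619 0.068 0.03 ] end [ 5.905e-01 -1.789e-01  5.000e-04]
opt -1
pick [ 0.538 -0.279  0.003] [-0.06  0.74  0.6   1.9  -0.63  0.7   1.4 ] tip [ 0.618 -0.431  0.   ] end [ 0.5015 -0.2101  0.    ]
up [ 0.538 -0.279  0.123] [-0.16  0.58  0.75  1.85 -0.5   0.9   1.31] tip [ 0.618 -0.431  0.12 ] end [ 0.5015 -0.2101  0.12  ]
pre [ 0.594 -0.148  0.13 ] [-0.35  0.53  0.36  1.84  0.32  0.89  2.78] tip [0.612 0.006 0.055] end [ 0.5858 -0.2201  0.1595]
pre2 [ 0.595 -0.138  0.105] [-0.37  0.57  0.36  1.85  0.31  0.85  2.76] tip [0.613 0.016 0.031] end [ 0.587  -0.2095  0.1348]
ins [ 0.601 -0.085  0.08 ] [-0.44  0.62  0.35  1.84  0.29  0.85  2.68] tip [0.619 0.07  0.006] end [ 0.5931 -0.1562  0.1102]
down [ 0.599 -0.102  0.013] [ 0.56  0.72 -0.59  1.82  0.39  0.73  2.83] tip [0.619 0.068 0.03 ] end [ 5.905e-01 -1.789e-01  5.000e-04]
```

```bash
python3 - <<'E'
from h import *
s=-1
Rb=barR(BH,0)
p,R=tool(BO+Z*.07,Rb,s); ctrl.movep(p,R)
p,R=tool(BO,Rb,s); ctrl.move_linear(p,R,v=.12)
ctrl.set_gripper(0.015,50); print(ctrl.get_obs()['gripper_width'])
p,R=tool(BO+Z*.13,Rb,s); ctrl.move_linear(p,R,v=.15)
print(ctrl.get_obs()['t'],ctrl.get_obs()['qpos'].round(2),ctrl.get_obs()['ft_force'].round(1))
O,Rb=lever(.43,-.03,.03); p,R=tool(O,Rb,s); q=ctrl.ik(p,R); print(q)
shot('wrist','w3'); shot('scene','s3')
E
```

```text
0.02376397495571581
7.45 [-0.17  0.57  0.76  1.85 -0.49  0.92  1.3 ] [-0.3  0.1 -7.8]
[-0.31304418  0.5119121   0.29347375  1.83090511  0.35644713  0.92174446
  2.74612842]
```

View pics/w3.png

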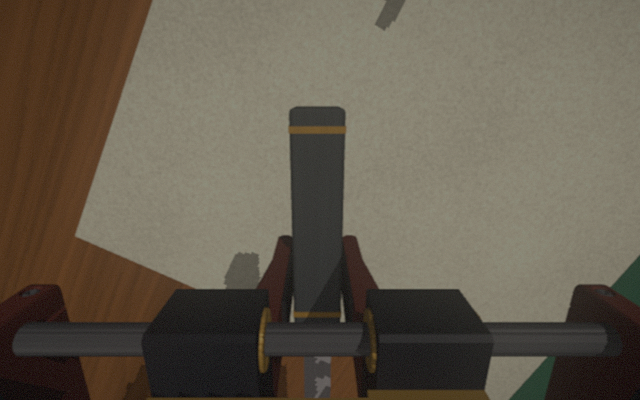

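View pics/s3.png

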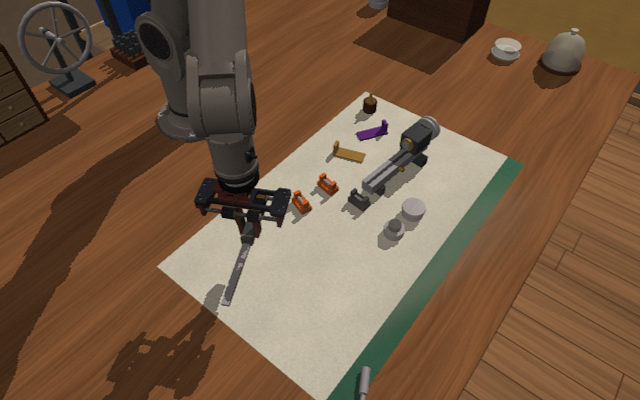

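The bar is held square: the handle is centred at u≈317 and its end is at v≈107. Next I swing it over the fulcrum and check before inserting.

```bash
python3 - <<'E'
from h import *
s=-1
O,Rb=lever(.43,-.03,.03); p,R=tool(O,Rb,s); ctrl.movep(p,R)
o=ctrl.get_obs(); print(o['t'],o['qpos'].round(2),o['eef_pos']-p)
for n,f in [('wrist','w4'),('scene','s4'),('top','t4')]: shot(n,f)
crop('s4',280,130,480,280,4,'s4c')
o=ctrl.get_obs(); Rt=np.array(o['orientation']); pe=np.array(o['eef_pos'])
# bar frame as commanded from actual tool
Rb2=np.stack([s*Rt[:,1],np.cross(-Rt[:,0],s*Rt[:,1]),-Rt[:,0]],1); Ob=pe-Rb2@G
for f in ['w4','s4','t4']:
    im,d,c=load(f); P=(cloud(d,c)-Ob)@Rb2; m=d>0
    k=m&(abs(P[...,0])<.02)&(P[...,1]>-.1)&(P[...,1]<-.015)&(P[...,2]>.018)&(P[...,2]<.03)
    Q=P[k]
    if len(Q)>5:
        r=cv2.minAreaRect((Q[:,:2]*1000).astype(np.float32)); print(f,'handle',len(Q),np.round(r[0],1),np.round(r[1],1),round(r[2],1),Q[:,1].min())
        print(' plane',np.linalg.lstsq(np.c_[Q[:,:2],np.ones(len(Q))],Q[:,2],rcond=None)[0].round(4))
    k=m&(abs(P[...,0])<.014)&(P[...,1]>.04)&(P[...,1]<.18)&(P[...,2]>0.0)&(P[...,2]<.014)
    Q=P[k]
    if len(Q)>5:
        r=cv2.minAreaRect((Q[:,:2]*1000).astype(np.float32)); print(f,'shank',len(Q),np.round(r[0],1),np.round(r[1],1),round(r[2],1),Q[:,1].max())
        print(' plane',np.linalg.lstsq(np.c_[Q[:,:2],np.ones(len(Q))],Q[:,2],rcond=None)[0].round(4))
E
```

```text
8.85 [-0.31  0.51  0.3   1.83  0.36  0.92  2.75] [-0.00065831 -0.00117753 -0.00023683]
w4 handle 8081 [  0.  -48.5] [66.9 39.9] 90.0 -0.0819488584602269
 plane [0.0028 0.002  0.0236]
w4 shank 1065 [-0.7 76.1] [32.7 15.6] 89.3 0.09248436305969213
 plane [-0.0011 -0.0065  0.0081]
s4 handle 259 [  0.1 -49.6] [68.9 39.5] 89.8 -0.08402969034404123
 plane [-0.0761  0.0123  0.0245]
s4 shank 96 [  1.3 102.5] [ 18.9 122.8] 0.3 0.1639657791072932
 plane [-0.2502 -0.0409  0.0107]
t4 handle 315 [ -0.6 -49.7] [69.3 38.7] 89.1 -0.08435293799244681
 plane [0.0204 0.0052 0.0239]
t4 shank 108 [ -0.6 109.3] [62.8 14.6] 87.2 0.14085455641574013
 plane [ 0.1105 -0.0178  0.0093]
```

View pics/s4c.png

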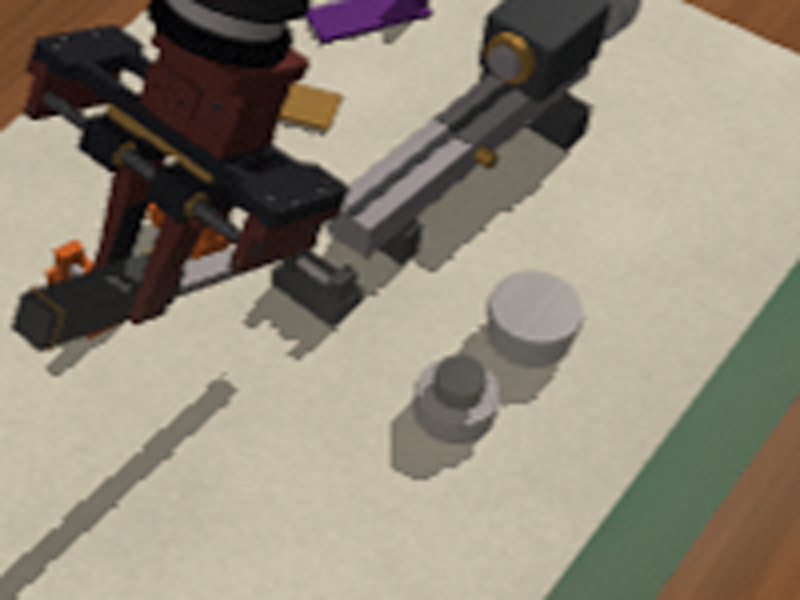

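```bash
python3 - <<'E'
from h import *
s=-1
def go(th,st,d,v,cn=None):
    O,Rb=lever(th,st,d); p,R=tool(O,Rb,s); r=ctrl.move_linear(p,R,v=v,contact_N=cn); o=ctrl.get_obs()
    print(th,st,d,r,(o['eef_pos']-p).round(4),o['ft_force'].round(1),round(o['t'],2)); return r
go(.43,-.008,.004,.10,10)
r=go(.43,.0465,.0025,.06,8)
shot('scene','s5'); crop('s5',280,130,480,280,4,'s5c')
shot('wrist','w5')
E
```

```text
0.43 -0.008 0.004 False [-0.0004  0.0002 -0.0009] [-0.5  0.3 -5.4] 9.49
0.43 0.0465 0.0025 False [-0.     -0.0007  0.0002] [ 0.7 -0.4 -6.2] 10.55
```

View pics/s5c.png

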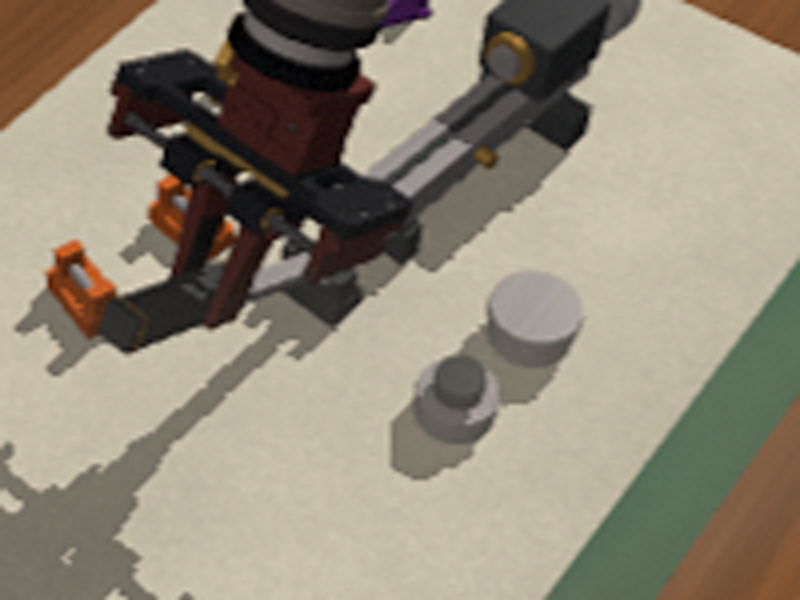

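View pics/w5.png

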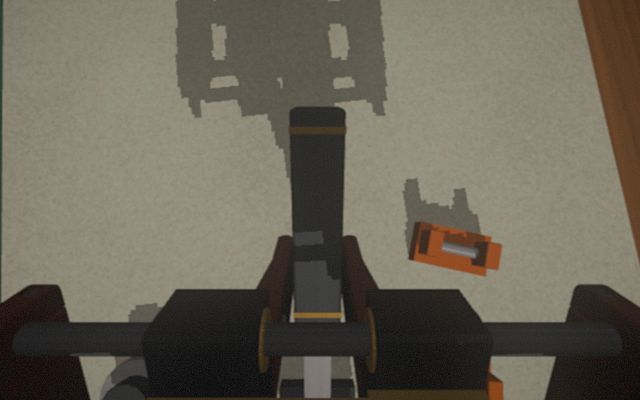

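The bar is inserted without contact and lies between the cheeks. Next I lever the handle down in small steps.

```bash
python3 - <<'E'
from h import *
s=-1
ths=[.36,.28,.2,.11,.05,0,-.05,-.09,-.121]
for th in ths:
    st=np.interp(th,[-.12,.11,.43],[.047,.0445,.0465]); d=np.interp(th,[.11,.43],[0,.002])
    O,Rb=lever(th,st,d); p,R=tool(O,Rb,s); ctrl.move_linear(p,R,v=.08); o=ctrl.get_obs()
    print(th,round(st,4),(o['eef_pos']-p).round(4),o['ft_force'].round(1),o['wrist_torque'].round(2),round(o['t'],2),o['qpos'].round(2))
    if np.abs(o['ft_force']).max()>45: print('STOP');break
shot('scene','s6'); crop('s6',280,130,480,280,4,'s6c'); shot('top','t6')
E
```

```text
0.36 0.0461 [-0.0007 -0.0023  0.0004] [ 0.3 -0.3 -5.8] [ 0.9   0.02 -0.  ] 10.93 [-0.32  0.59  0.24  1.85  0.3   0.82  2.7 ]
0.28 0.0456 [-0.0002 -0.0011  0.0005] [-0.1 -0.4 -5.8] [ 0.68 -0.01  0.01] 11.21 [-0.24  0.58  0.2   1.85  0.24  0.78  2.77]
0.2 0.0451 [ 0.0001 -0.0004  0.0007] [-1.2 -2.2 -2.2] [0.43 0.22 0.05] 11.49 [-0.16  0.58  0.15  1.86  0.18  0.74  2.86]
0.11 0.0445 [ 0.0003 -0.0005  0.0006] [-1.  -2.1 -0.9] [-0.05  0.23  0.09] 11.81 [-0.02  0.59  0.03  1.86  0.15  0.71  2.92]
0.05 0.0452 [ 0.0004 -0.0001  0.0005] [-0.1 -1.7 -0.6] [0.13 0.14 0.  ] 12.09 [ 0.11  0.6  -0.09  1.85  0.16  0.7   2.94]
0 0.0457 [0.0003 0.0001 0.0004] [-0.5 -1.1 -0.8] [0.31 0.14 0.03] 12.35 [ 0.21  0.61 -0.2   1.85  0.18  0.7   2.94]
-0.05 0.0462 [ 0.0001 -0.0004  0.0002] [-0.1 -1.1 -0.4] [-0.02  0.09 -0.04] 12.61 [ 0.32  0.64 -0.3   1.84  0.2   0.69  2.95]
-0.09 0.0467 [-0.     -0.0005  0.0001] [-0.  -1.9 -1.4] [-0.05  0.11 -0.02] 12.86 [ 0.4   0.66 -0.38  1.83  0.22  0.69  2.95]
-0.121 0.047 [ 0.     -0.0004  0.0001] [ 0.4 -1.6 -0.9] [-0.11  0.04 -0.01] 13.11 [ 0.46  0.68 -0.44  1.83  0.24  0.69  2.95]
```

View pics/s6c.png

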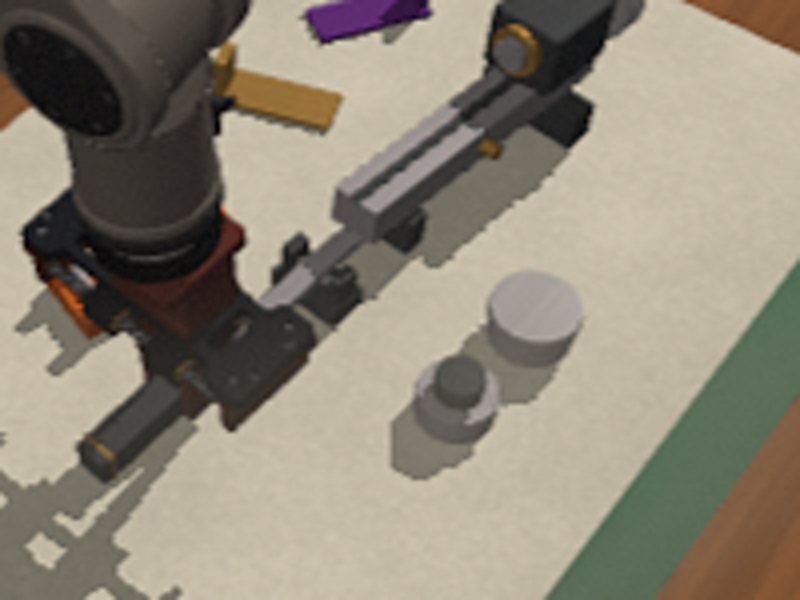

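The lathe end is raised and all forces stayed below 7 N. I'll release the bar, back off and check that it stays up.

```bash
cat >> h.py <<'E'
SH=np.radians(18.5); SO=np.array([.4948,.1556,0])
def shimtool(O,head,h=.009,lean=0.0):
    X=np.array([np.cos(head),np.sin(head),0]); Y=np.array([-np.sin(head),np.cos(head),0])
    x=-Z*np.cos(lean)+X*np.sin(lean); y=Y
    return O-.050*X+Z*h, np.stack([x,y,np.cross(x,y)],1)
E
python3 - <<'E'
from h import *
ctrl.set_gripper(.05); o=ctrl.get_obs(); p=o['eef_pos']; R=np.array(o['orientation'])
try: ctrl.move_linear(p-R[:,0]*.08,v=.15)
except ctrl.MotionError as e:
    print('lin',e); ctrl.movep(p-R[:,0]*.08,R)
print(ctrl.get_obs()['t'],ctrl.get_obs()['qpos'].round(2))
shot('wrist','w7')
for n,a in [('above',shimtool(SO+Z*.08,SH)),('at',shimtool(SO,SH)),('pre',shimtool(LO-.078*LX,H-np.pi/2)),('in',shimtool(LO,H-np.pi/2))]: print(n,a[0].round(3),ctrl.ik(*a))
R0=np.array([[0,0,1],[0,1,0],[-1,0,0]],float)
ctrl.movep(np.array([.50,.06,.24]),R0); shot('wrist','w8'); shot('scene','s8'); crop('s8',280,80,480,230,4,'s8c')
print(ctrl.get_obs()['t'],ctrl.get_obs()['qpos'].round(2))
im,d,c=load('w8'); P=cloud(d,c); m=d>0
def reg(n,x0,y0,z0,x1,y1,z1):
    k=m&(P[...,0]>x0)&(P[...,0]<x1)&(P[...,1]>y0)&(P[...,1]<y1)&(P[...,2]>z0)&(P[...,2]<z1)
    nn,l,s,_=cv2.connectedComponentsWithStats(k.astype(np.uint8)); i=1+np.argmax(s[1:,4]); Q=P[l==i]; r=cv2.minAreaRect((Q[:,:2]*1000).astype(np.float32))
    print(n,len(Q),np.round(r[0],1),np.round(r[1],1),round(r[2],1),'plane',np.linalg.lstsq(np.c_[Q[:,:2]-LO[:2],np.ones(len(Q))],Q[:,2],rcond=None)[0].round(4))
reg('beamtop',.57,.02,.055,.68,.145,.072); reg('shim',.42,.1,.0035,.54,.2,.0085); reg('tab',.42,.1,.025,.54,.2,.045); reg('handle',.56,-.19,.018,.65,-.05,.05)
E
```

```text
14.5 [ 0.56  0.59 -0.56  1.79  0.24  0.85  2.95]
above [0.447 0.14  0.089] [-0.18596111  0.34791551 -0.29394192  2.13778672  0.15856728  0.67585835
  1.30636041]
at [0.447 0.14  0.009] [-0.27884783  0.48967254 -0.18924152  2.18066983  0.19050165  0.48619264
  1.27852159]
pre [0.493 0.103 0.009] [-0.26809671  0.52131312 -0.07717931  2.10703347  0.07792518  0.51583566
  1.054474  ]
in [0.571 0.095 0.009] [-0.22093818  0.60261102 -0.06676193  1.93213391  0.06615609  0.6089158
  1.12709145]
16.1417 [ 0.03  0.2  -0.31  1.92  0.07  1.04  1.26]
beamtop 1596 [619.7  87.4] [67.2 36.9] 84.6 plane [ 0.0769 -0.0457  0.0645]
shim 1688 [485.4 152.5] [90.2 36.3] 18.3 plane [-0.0008 -0.0012  0.0047]
tab 240 [447.2 139.7] [10.1 24.2] 19.1 plane [0.1799 0.1161 0.0591]
handle 2078 [ 596.8 -115.5] [132.   25.3] 83.7 plane [0.1519 0.0164 0.0354]
```

View pics/w8.png

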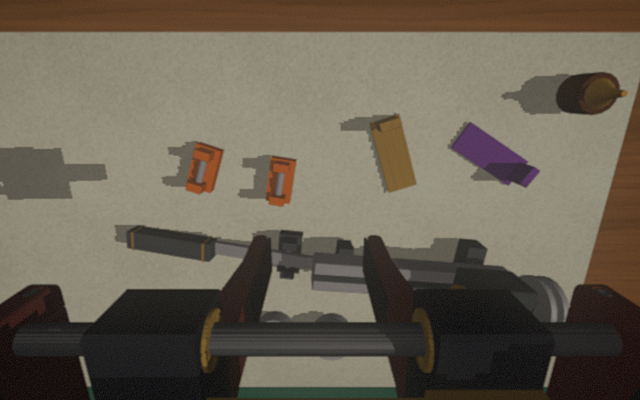

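View pics/s8c.png

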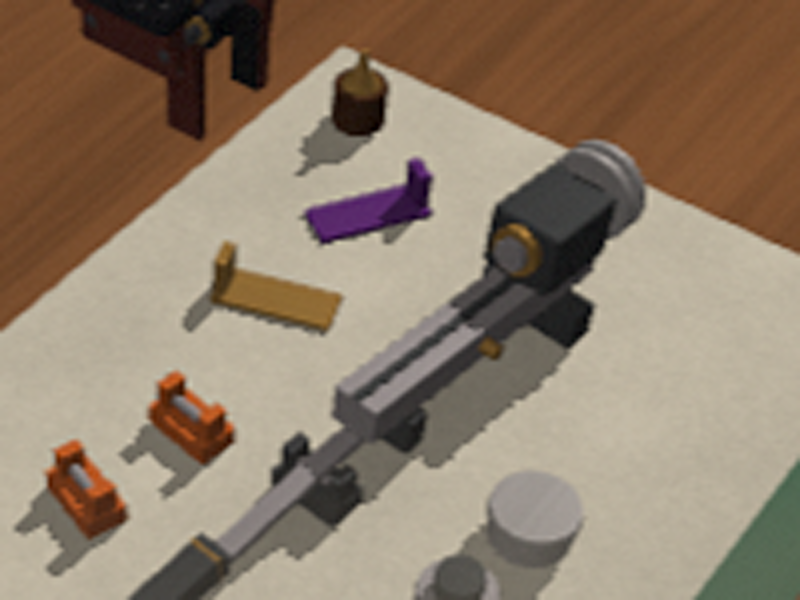

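```bash
python3 - <<'E'
from h import *
M=np.stack([LX,LY,Z],1)
for fn in ['w1','w8','scene0','s8','top0']:
    im,d,c=load(fn); P=(cloud(d,c)-LO)@M; m=d>0
    k=m&(abs(P[...,0])<.012)&(P[...,1]>-.06)&(P[...,1]<0)&(P[...,2]>.052)&(P[...,2]<.075); Q=P[k]*1000
    print(fn,'end',np.percentile(Q[:,1],[0,1,3]).round(1),end=' ')
    k=m&(P[...,1]>-.025)&(P[...,1]<.03)&(P[...,0]>-.032)&(P[...,0]<-.0205)&(P[...,2]>.012)&(P[...,2]<.042); Q=P[k]*1000
    if len(Q)>5: print('foot',len(Q),'y',np.percentile(Q[:,1],[2,98]).round(1),'x',np.percentile(Q[:,0],[2,98]).round(1),'z',np.percentile(Q[:,2],[2,50,98]).round(1),end='')
    k=m&(P[...,1]>-.02)&(P[...,1]<.04)&(abs(P[...,0])<.03)&(P[...,2]>.052)&(P[...,2]<.075); Q=P[k]*1000
    print(' beam x',np.percentile(Q[:,0],[1,99]).round(1))
E
```

```text
w1 end [-40.  -39.6 -38.9] foot 115 y [-8.9  8.6] x [-25.3 -20.8] z [12.9 26.5 28.6] beam x [-18.1  17.1]
w8 end [-35.3 -35.  -34.7] foot 179 y [-6.  11.8] x [-25.5 -20.6] z [12.5 30.2 37.5] beam x [-18.5  16.8]
scene0 end [-40.3 -39.8 -39.2]  beam x [-16.3  19.8]
s8 end [-37.3 -36.4 -34.6]  beam x [-16.4  20.2]
top0 end [-40.8 -40.8 -40.5] foot 13 y [-9.8  6.1] x [-23.3 -21.4] z [14.4 27.8 31.9] beam x [-15.9  19.1]
```

Raised by about 8.5–9 mm: the beam top at the foot went from 56 to 64.5 mm. The bar is holding it and the shim hasn't moved. Next I grip the shim tab and bring it alongside.

```bash
python3 - <<'E'
from h import *
HH=H-np.pi/2
T=LO+.0015*LY+.0005*LX
ctrl.set_gripper(.045)
a=shimtool(SO+Z*.06,SH); ctrl.movep(*a)
a=shimtool(SO,SH); ctrl.move_linear(*a,v=.12)
ctrl.set_gripper(.015,30); print('w',ctrl.get_obs()['gripper_width'])
a=shimtool(SO+Z*.02,SH); ctrl.move_linear(*a,v=.12)
a=shimtool(T-.085*LX+Z*.02,HH); ctrl.move_linear(*a,v=.12)
a=shimtool(T-.085*LX+Z*.001,HH); ctrl.move_linear(*a,v=.08)
o=ctrl.get_obs(); print(o['t'],(o['eef_pos']-a[0]).round(4),o['ft_force'].round(1))
shot('wrist','w9'); shot('scene','s9'); crop('s9',280,80,480,230,4,'s9c')
M=np.stack([LX,LY,Z],1)
for fn in ['w9','s9']:
    im,d,c=load(fn); P=(cloud(d,c)-T)@M; m=d>0
    k=m&(P[...,0]>-.125)&(P[...,0]<-.03)&(abs(P[...,1])<.03)&(P[...,2]>.0035)&(P[...,2]<.012)
    nn,l,s,_=cv2.connectedComponentsWithStats(k.astype(np.uint8)); i=1+np.argmax(s[1:,4]); Q=P[l==i]; r=cv2.minAreaRect((Q[:,:2]*1000).astype(np.float32))
    print(fn,len(Q),np.round(r[0],1),np.round(r[1],1),round(r[2],1),'plane',np.linalg.lstsq(np.c_[Q[:,:2],np.ones(len(Q))],Q[:,2],rcond=None)[0].round(4),'xmax',np.percentile(Q[:,0],99))
E
```

```text
w 0.023801127753516258
19.6667 [-0.0008  0.0004 -0.0007] [-0.9  1.3 -1.2]
w9 1730 [-101.1    0.7] [33.1 24.3] 89.5 plane [-0.0065 -0.0015  0.0043] xmax -0.08966947220488528
s9 244 [-85.3   2.2] [41.8 79. ] 89.7 plane [-0.0052 -0.0144  0.0056] xmax -0.05054506949415486
```

View pics/w9.png

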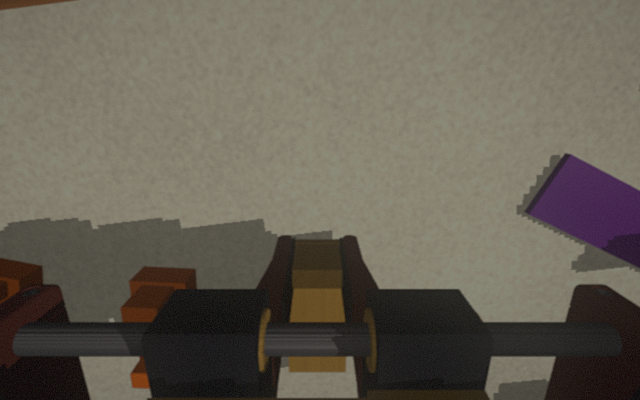

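View pics/s9c.png

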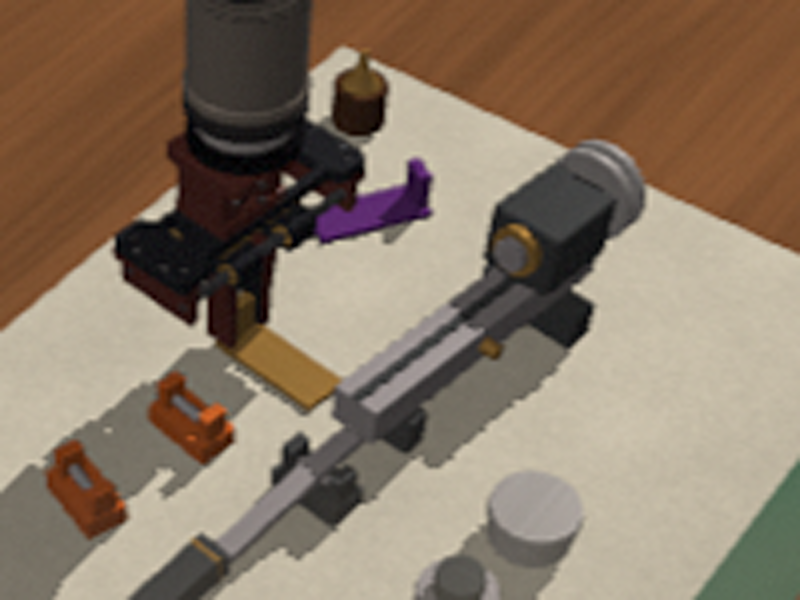

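The shim is flat and square, lined up with the foot. Inserting.

```bash
python3 - <<'E'
from h import *
HH=H-np.pi/2
T=LO+.0015*LY+.0005*LX
a=shimtool(T+Z*.001,HH); r=ctrl.move_linear(*a,v=.05,contact_N=6)
o=ctrl.get_obs(); print(r,o['t'],(o['eef_pos']-a[0]).round(4),o['ft_force'].round(1))
if not r:
    a=shimtool(T,HH); ctrl.move_linear(*a,v=.05,contact_N=6)
    shot('scene','s10'); crop('s10',280,80,480,230,4,'s10c')
    shot('top','t10'); shot('wrist','w10')
E
```

```text
False 21.6167 [-0.0002  0.     -0.    ] [-0.1  0.3 -0.5]
```

View pics/s10c.png

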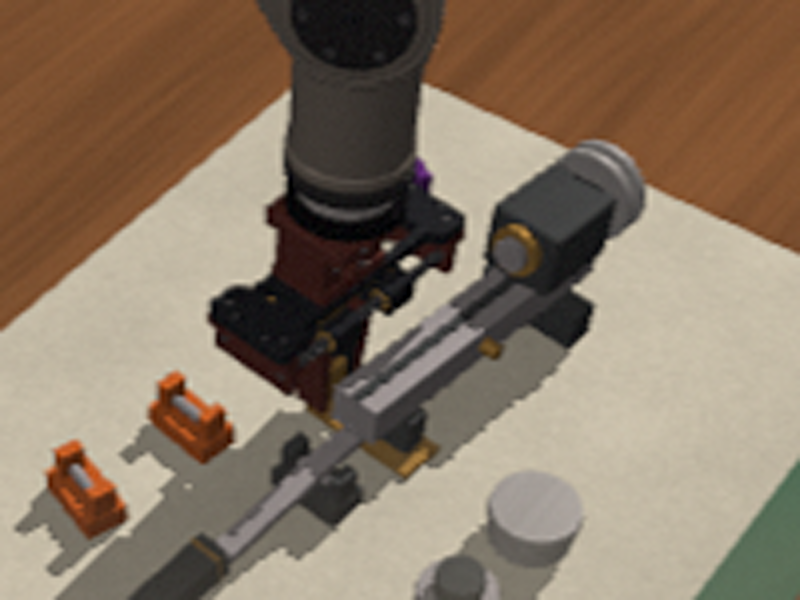

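The plate's far end now shows beyond the foot at crop (415,462), and no contact was felt. Releasing, backing off and checking.

```bash
python3 - <<'E'
from h import *
ctrl.set_gripper(.045)
o=ctrl.get_obs(); p=o['eef_pos']
ctrl.move_linear(p+Z*.05-LX*.004,v=.12)
ctrl.move_linear(p+Z*.17-LX*.07,v=.2)
print(ctrl.get_obs()['t'])
shot('wrist','w11'); shot('scene','s11'); crop('s11',320,120,440,220,6,'s11c')
M=np.stack([LX,LY,Z],1)
im,d,c=load('w11'); P=(cloud(d,c)-LO)@M*1000; m=d>0
k=m&(P[...,0]>-75)&(P[...,0]<45)&(abs(P[...,1])<35)
for nm,z0,z1 in [('plate',3.5,7.5),('tab',30,38)]:
    kk=k&(P[...,2]>z0)&(P[...,2]<z1)&(P[...,0]<-28); Q=P[kk]; r=cv2.minAreaRect(Q[:,:2].astype(np.float32)); print(nm,len(Q),np.round(r[0],1),np.round(r[1],1),round(r[2],1))
for s in (1,-1):
    print('opt',s)
    for th,st,d in [(-.122,.047,0),(.1,.047,0),(.3,.047,.002),(.3,-.03,.02)]:
        O,Rb=lever(th,st,d); a=tool(O,Rb,s,np.array([0,-.02,.004])); q=ctrl.ik(*a); print(th,None if q is None else np.round(q,2))
    for hd in (-60,0,30,60,83.5):
        a=tool(np.array([.56,-.28,0]),barR(np.radians(hd),0),s,np.array([0,-.02,.004])); q=ctrl.ik(*a); print('lay',hd,None if q is None else np.round(q,2))
E
```

```text
23.9583
plate 274 [-41.9   1.5] [36.  27.5] 89.6
tab 232 [-50.5   1.5] [22.7 10.4] 89.6
opt 1
-0.122 [ 0.14  0.64  0.03  1.85 -0.22  0.67  0.22]
0.1 [-0.07  0.59  0.14  1.86  0.03  0.7  -0.09]
0.3 [-0.23  0.57  0.19  1.85  0.27  0.8  -0.38]
0.3 [-0.13  0.51  0.2   1.84  0.27  0.83 -0.25]
lay -60 [-0.42  1.16  1.25  1.91 -1.26  1.16 -1.26]
lay 0 [ 0.1   0.68  0.38  1.88 -0.4   0.65 -0.85]
lay 30 [ 0.18  0.67  0.28  1.86 -0.29  0.65 -0.41]
lay 60 [ 0.24  0.68  0.21  1.83 -0.22  0.66  0.06]
lay 83.5 [ 0.31  0.68  0.12  1.81 -0.12  0.66  0.38]
opt -1
-0.122 [ 0.52  0.7  -0.49  1.82  0.29  0.71  2.93]
0.1 [ 0.32  0.62 -0.39  1.83  0.46  0.79  2.69]
0.3 [ 0.17  0.59 -0.35  1.82  0.62  0.93  2.48]
0.3 [ 0.28  0.53 -0.34  1.81  0.58  0.95  2.63]
lay -60 [ 0.32  0.65  0.03  1.86 -0.03  0.63  0.89]
lay 0 [ 0.45  0.65 -0.09  1.86  0.09  0.64  1.87]
lay 30 [ 0.53  0.66 -0.19  1.84  0.19  0.66  2.33]
lay 60 [ 0.61  0.68 -0.29  1.81  0.28  0.7   2.78]
lay 83.5 [ 1.16  1.06 -1.2   1.75  1.08  1.16  2.64]
```

View pics/w11.png

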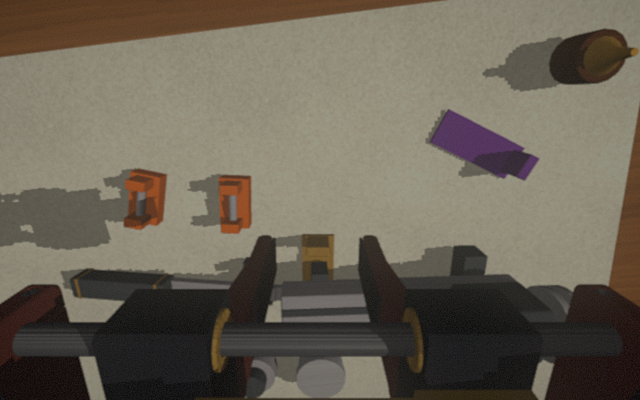

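View pics/s11c.png

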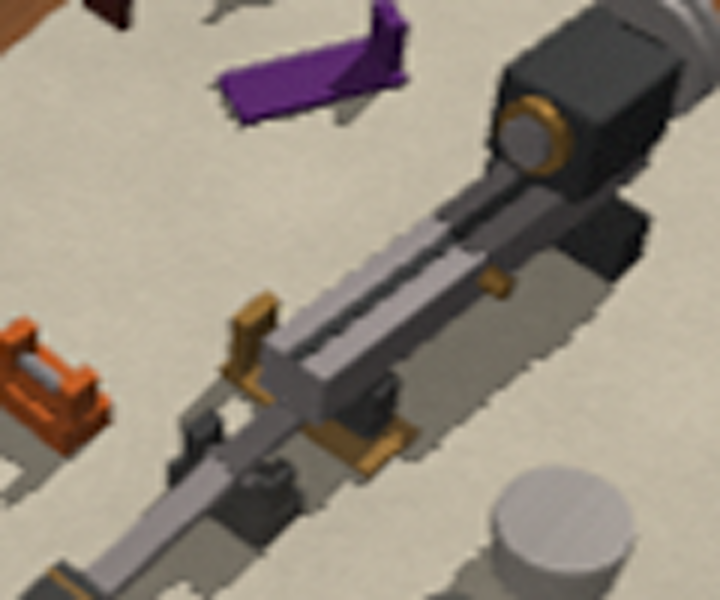

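The shim is square and centred (tab at lathe x −50.5, y 1.5 mm) and the plate shows on both sides of the foot. Next I check the resting bar pose from w8 and w7, then regrasp.

```bash
python3 - <<'E'
from h import *
O,Rb=lever(-.122,.047,0); print(O,(O-Rb[:,1]*.083))
for f in ['w7','w8','s11','w11']:
    im,d,c=load(f); P=(cloud(d,c)-O)@Rb; m=d>0
    k=m&(abs(P[...,0])<.02)&(P[...,1]>-.1)&(P[...,1]<.035)&(P[...,2]>.019)&(P[...,2]<.03); Q=P[k]
    if len(Q)<30: continue
    r=cv2.minAreaRect((Q[:,:2]*1000).astype(np.float32)); print(f,'handle',len(Q),np.round(r[0],1),np.round(r[1],1),round(r[2],1),np.percentile(Q[:,1],[.5,99.5]).round(4),
     ' plane',np.linalg.lstsq(np.c_[Q[:,:2],np.ones(len(Q))],Q[:,2],rcond=None)[0].round(4))
E
```

```text
[ 0.59996148 -0.09602608  0.01036656] [ 5.90635448e-01 -1.77879594e-01  2.65659390e-04]
w7 handle 5233 [ -0.3 -28. ] [ 24.3 109.6] 0.0 [-0.0827  0.0258]  plane [-0.0016  0.0009  0.0231]
w8 handle 1557 [ -1.1 -28.3] [110.8  25.3] 89.9 [-0.082   0.0266]  plane [ 0.0439 -0.0013  0.0231]
s11 handle 404 [  1.1 -27.3] [111.   26.4] 89.5 [-0.0826  0.0265]  plane [-0.0209  0.003   0.0237]
w11 handle 1421 [ -1.3 -28.1] [ 25.4 110.3] 0.5 [-0.0822  0.0263]  plane [ 0.0578 -0.0024  0.0231]
```

```bash
cat > rel.py <<'E'
from h import *
s=1; g=np.array([0,-.01,.004])
def lv(th,st,d): 
    O,Rb=lever(th,st,d); return tool(O,Rb,s,g)
p,R=lv(-.122,.047,0)
ctrl.movep(p-R[:,0]*.07,R); ctrl.move_linear(p,R,v=.12)
o=ctrl.get_obs(); print(o['t'],(o['eef_pos']-p).round(4),o['qpos'].round(2))
ctrl.set_gripper(.015,50); print(ctrl.get_obs()['gripper_width'],ctrl.get_obs()['ft_force'].round(1))
for th in [-.09,-.06,-.03,0,.05,.11,.18,.26,.34]:
    st=np.interp(th,[-.12,0.02,.34],[.047,.0455,.0455]); d=np.interp(th,[.05,.2],[0.0003,.003])
    a=lv(th,st,d); ctrl.move_linear(*a,v=.05 if th<.06 else .08); o=ctrl.get_obs()
    print(th,(o['eef_pos']-a[0]).round(4),o['ft_force'].round(1),o['wrist_torque'].round(2),round(o['t'],2))
    if np.abs(o['ft_force']).max()>40: print('STOP');break
shot('scene','s12'); crop('s12',320,120,440,220,6,'s12c')
E
python3 rel.py
```

```text
25.8083 [0.0005 0.0001 0.0006] [ 0.11  0.64  0.04  1.85 -0.24  0.67  0.22]
0.023350251815231583 [-1.  -0.9  3.7]
-0.09 [-0.0002 -0.0004 -0.0003] [ 0.4 -2.7 -1.7] [-0.4  -0.02 -0.12] 26.52
-0.06 [-0.0003 -0.0002 -0.0002] [ 0.2 -2.6 -2.2] [-0.51  0.08 -0.04] 26.77
-0.03 [-0.0002  0.0001 -0.0002] [-0.5 -1.5 -2.5] [-0.35  0.11 -0.01] 27.02
0 [ 0.0001  0.0017 -0.0003] [-0.1  1.1 -4.7] [ 0.42 -0.1  -0.04] 27.27
0.05 [ 0.0002  0.0012 -0.0003] [ 0.9  2.  -4.3] [ 0.54 -0.07  0.02] 27.56
0.11 [-0.      0.0012 -0.0005] [ 0.5 -0.6 -6.9] [0.14 0.04 0.05] 27.82
0.18 [-0.0001  0.0008 -0.0007] [ 0.   0.2 -6. ] [ 0.37 -0.01 -0.02] 28.1
0.26 [-0.      0.0008 -0.0008] [-0.  -0.4 -6.1] [0.47 0.01 0.07] 28.38
0.34 [ 0.      0.0006 -0.0007] [-1.   0.  -6.8] [ 0.65 -0.02  0.02] 28.67
```

View pics/s12c.png

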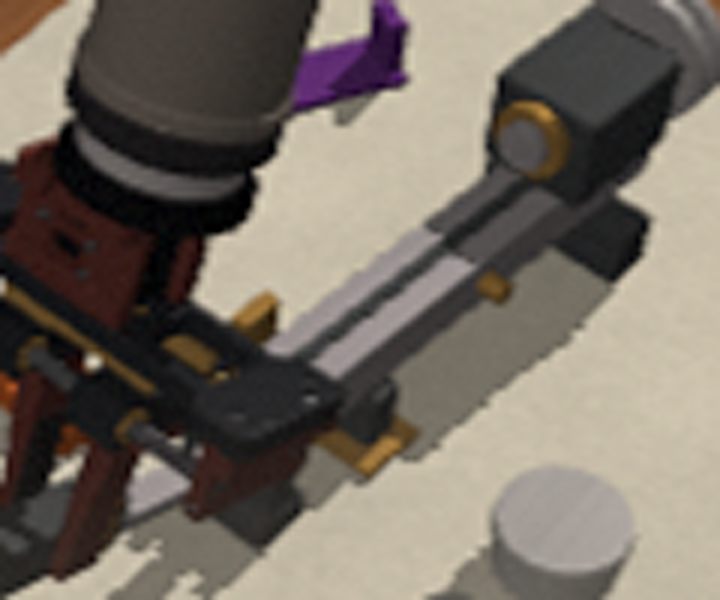

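The foot is down on the shim and the bar hangs free in the gap. Next I withdraw it and lay it down.

```bash
cat > lay.py <<'E'
from h import *
s=1; g=np.array([0,-.01,.004])
def lv(th,st,d): 
    O,Rb=lever(th,st,d); return tool(O,Rb,s,g)
r=ctrl.move_linear(*lv(.34,-.012,.003),v=.06,contact_N=10); o=ctrl.get_obs(); print(r,o['t'],o['ft_force'].round(1))
assert not r
ctrl.move_linear(*lv(.34,-.05,.04),v=.15)
B=np.array([.56,-.29,0]); Rb=barR(np.radians(60),0)
ctrl.movep(*tool(B+Z*.06,Rb,s,g))
ctrl.move_linear(*tool(B+Z*.006,Rb,s,g),v=.1)
r=ctrl.move_linear(*tool(B-Z*.001,Rb,s,g),v=.02,contact_N=3); o=ctrl.get_obs(); print(r,o['t'],o['eef_pos'],o['ft_force'].round(1))
ctrl.set_gripper(.045)
p,R=tool(B+Z*.1,Rb,s,g); ctrl.move_linear(p,R,v=.15)
R0=np.array([[0,0,1],[0,1,0],[-1,0,0]],float)
ctrl.movep(np.array([.47,.0,.26]),R0); print(ctrl.get_obs()['t'])
shot('wrist','w13'); shot('scene','s13'); shot('top','t13'); crop('s13',320,120,440,220,6,'s13c')
E
python3 lay.py
```

```text
False 29.825 [ 0.6 -0.6 -6.8]
True 32.025 [ 0.55565832 -0.29904478  0.0049688 ] [-0.2  0.   3.6]
34.7083
```

View pics/s13c.png

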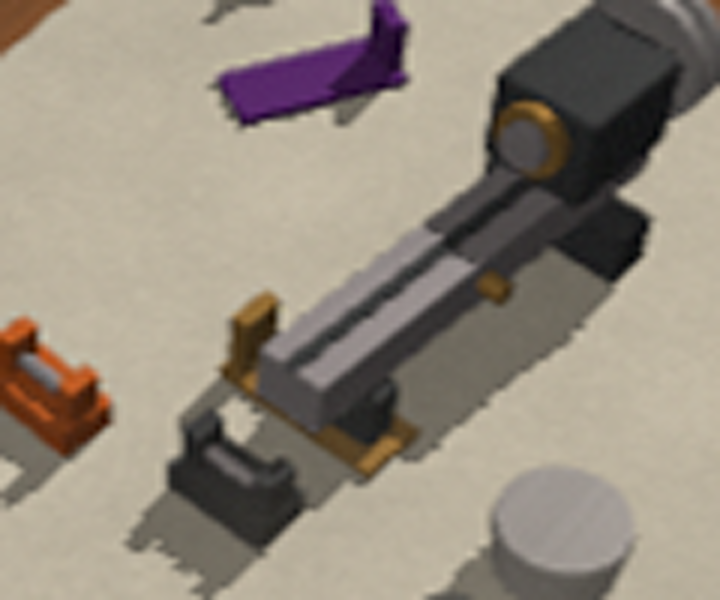

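View pics/w13.png

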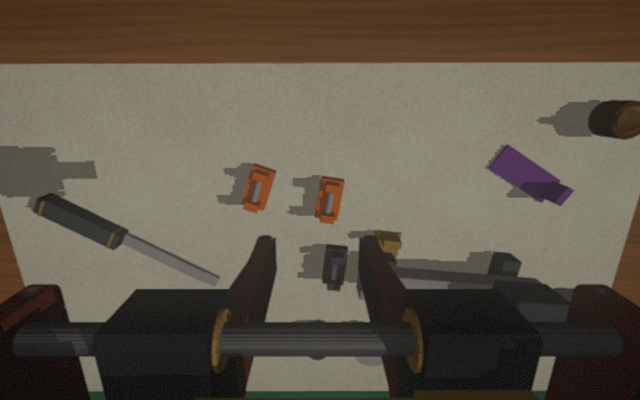

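View pics/s13.png

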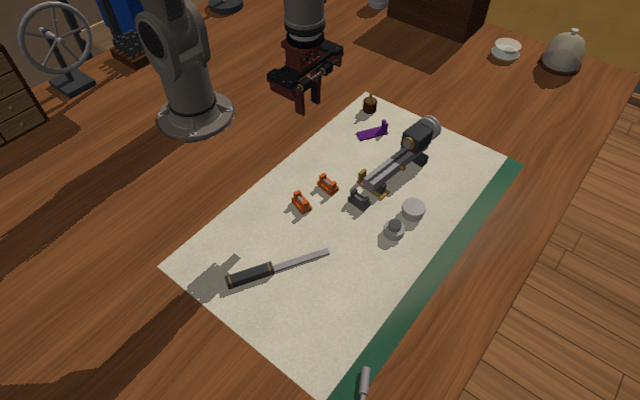

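The bar is out and flat at scene (275,268), the foot is on the plate, and the bystanders look unmoved. One closer wrist view will give numbers for the foot, the plate and any lathe shift.

```bash
python3 - <<'E'
from h import *
R0=np.array([[0,0,1],[0,1,0],[-1,0,0]],float)
ctrl.movep(np.array([.52,.09,.24]),R0); shot('wrist','w14'); shot('top','t14'); print(ctrl.get_obs()['t'])
crop('w14',240,150,440,300,4,'w14c')
M=np.stack([LX,LY,Z],1)
for fn in ['w1','w8','w14','scene0','s13']:
    im,d,c=load(fn); P=(cloud(d,c)-LO)@M*1000; m=d>0
    k=m&(abs(P[...,0])<12)&(P[...,1]>-60)&(P[...,1]<0)&(P[...,2]>50)&(P[...,2]<75); Q=P[k]
    print(fn,'end',np.percentile(Q[:,1],[1]).round(1),'ztop@0', np.median(P[m&(abs(P[...,0])<12)&(abs(P[...,1])<8)&(P[...,2]>50)][:,2]).round(1) ,end=' ')
    k=m&(P[...,1]>-25)&(P[...,1]<30)&(P[...,0]>-32)&(P[...,0]<-20.5)&(P[...,2]>12)&(P[...,2]<40); Q=P[k]
    if len(Q)>5: print('foot y',np.percentile(Q[:,1],[2,98]).round(1),'x',np.percentile(Q[:,0],[2,98]).round(1),end=' ')
    k=m&(P[...,0]>-75)&(P[...,0]<-28)&(abs(P[...,1])<35)&(P[...,2]>3.5)&(P[...,2]<7.5); Q=P[k]
    if len(Q)>30: r=cv2.minAreaRect(Q[:,:2].astype(np.float32)); print('plate',np.round(r[0],1),np.round(r[1],1),round(r[2],1),end=' ')
    k=m&(P[...,1]>112)&(P[...,1]<250)&(abs(P[...,0])<60)&(P[...,2]>95); Q=P[k]
    if len(Q)>30: print('head x',np.percentile(Q[:,0],[2,98]).round(1),'y',np.percentile(Q[:,1],[2,98]).round(1),end='')
    print()
im,d,c=load('w13'); O=np.array([.56,-.29,0]);Rb=barR(np.radians(60),0); P=(cloud(d,c)-O)@Rb; m=d>0
for z0,z1,n in [(.019,.03,'handle'),(.004,.012,'shank')]:
    k=m&(abs(P[...,0])<.02)&(P[...,1]>-.1)&(P[...,1]<.18)&(P[...,2]>z0)&(P[...,2]<z1); Q=P[k]; print(n,np.linalg.lstsq(np.c_[Q[:,:2],np.ones(len(Q))],Q[:,2],rcond=None)[0].round(4))
E
```

```text
35.4583
w1 end [-39.6] ztop@0 56.1 foot y [-8.9  8.6] x [-25.3 -20.8] head x [-31.2  10.7] y [125.6 220.7]
w8 end [-35.1] ztop@0 65.1 foot y [-6.  11.8] x [-25.5 -20.6] head x [-32.   -0.2] y [135.5 228.8]
w14 end [-35.6] ztop@0 61.4 foot y [-5.8 11.5] x [-25.3 -20.6] plate [-41.9   1.4] [35.9 27.2] 89.9 head x [-30.9   7. ] y [123.4 227.4]
scene0 end [-39.9] ztop@0 56.6 head x [-25.5  28.9] y [118.7 222.5]
s13 end [-35.9] ztop@0 62.3 head x [-25.5  28.5] y [124.1 228.7]
handle [ 0.0544 -0.0015  0.0234]
shank [ 0.0411 -0.0092  0.0081]
```

View pics/w14c.png

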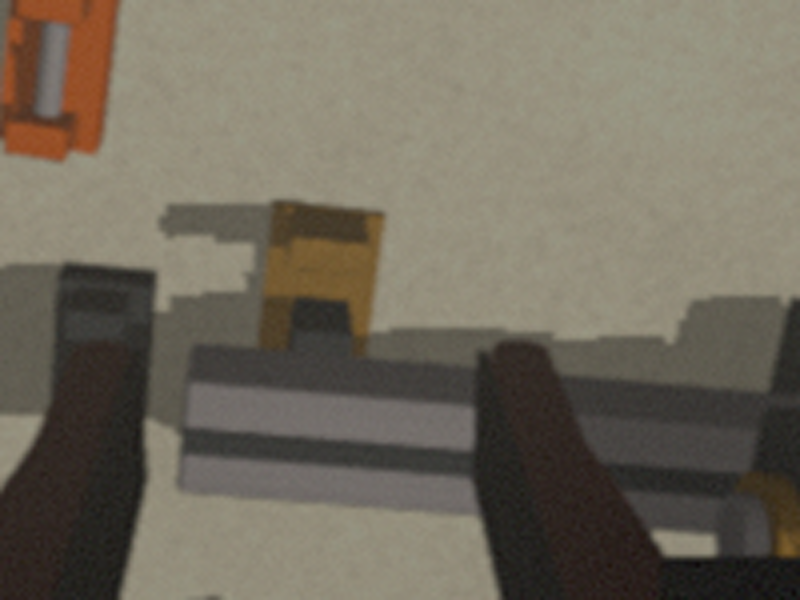

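```bash
python3 -c "
from h import *
print(ctrl.hand_in(), ctrl.get_obs()['t'])"
```

```text
the job is handed in; nothing more can be done
the job is handed in; nothing more can be done
```

The lathe's near foot now stands on the brass shim, and I handed the job in at about 35.5 s. I levered the lathe up with the bar over the dark fulcrum and left the bar's weight holding the foot about 9 mm up. Then I slid the shim in square from the robot side, took the bar out and laid it flat well away from the lathe and fulcrum. The gripper never touched the lathe, and the force readings stayed below 10 N.

**Last checks:**
- **Foot on the shim:** the beam top above the foot rose from 56.1 to 61.4 mm, which fits a 5 mm plate. The plate shows on both sides of the foot. Lengthwise the foot's upper part lies at −6 to +12 mm (it leans slightly with the tilt) and the plate spans about −16.5 to +19.5 mm.
- **Bar:** it lies flat about 0.16 m from the fulcrum, and the gripper is clear of everything.
- **Other things:** the bystanders and look-alikes look unmoved in the pictures; I did not measure them.

**Not perfect:** the beam end now reads about 4 mm further along the bench towards the headstock. By my estimate 1.8 mm of that is tilt, so the lathe itself slid about 2 mm during levering. I left it, since correcting it would have meant pushing the lathe.

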